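# Sort the look-alike parts cases by heft into the sloped rack

### The arm

A 6-joint arm with a two-finger parallel gripper is mounted at the origin on the work surface. World frame = base frame: x ahead of the robot, y to its left, z up, the work surface at z = 0. Lengths are in mm, angles in rad, forces in N, time in s.
With the tool pointing down it reaches from about 275 to 875 mm from the base axis. Payload 12.5 kg.
Tool frame: the origin (TCP) lies at the very end of the fingers, on their centre line; the grasp point (between the pads) lies 19 mm behind it; z points along the fingers, y is the line along which they close (so a half turn about z gives the same grasp; the last joint's range is limited). The gripper opens to 85 mm and grips with 20 to 120 N. Pads are 22 mm wide; open, the fingers measure 114 mm over their backs; the gripper's body (76 mm by 85 mm) begins 54 mm behind the grasp point. The pads swing forward as they close: fully open they stand 13 mm farther back than shut.
Start: joints at [1.129, 0.351, 1.652, -0, 1.139, -0.085], TCP at [192.071, 515.357, 231.29] pointing down, gripper open.
Joint ranges: [-2.75, 2.75], [-0.79, 2.1], [0.01, 2.65], [-1.57, 4.71], [0.07, 3.14], [-2.87, 2.87]. Speed limits (rad/s): [2.22, 2.22, 2.79, 3.14, 3.14, 3.14].

### API

Orientations are given as a unit quaternion [w, x, y, z].
In Python, from rig import * gives the robot as it stands. The module is installed in compiled form; this text tells all that it offers.
- The arm moves only by the tool servo_tool, never from a script. Its argument "rows" is a list of rows, each a list of 7 numbers: the opening, from 0 (shut) to 1 (fully open), then the shift along the tool's x, y, z in units of 50 mm (1.0 is 50 mm), then the turn, a rotation vector about the tool's x, y, z in units of 5 degrees (1.0 is 5 degrees). A call has exactly 10 rows; each row shifts and turns the commanded pose from where the row before left it, along the tool's axes as they then stand; what a row does not reach is not made up. A row lasts 1/8 s, in which the tool goes at most 62.5 mm and 10.7 degrees, less where a joint would pass 70% of its speed; a pose out of reach is approached as far as the arm can. A call is refused whole if a number of a shift passes 1 or a number of a turn 1, either way. A call with a gripper value outside its range is refused whole. The fingers move at their own pace and stop on an object; the grip force is fixed at half the most. Time passes only in rows, so rows that do not move let the fingers close, or fill a call up. It gives the time, the measured TCP pose, the force and the opening at its end, in the units of the state.
- sense(): the state, without advancing time (a new reading comes with each control period).
- grab_frame(name): name is "side" or "top" or "wrist"; returns a dict with "image" (400x640x3 uint8, red, green, blue), "mtx" (3x3 intrinsics, pixels), "rvec" (rotation vector, rad) and "tvec" (3), from world to camera coordinates, as OpenCV has them; the wrist camera has in their place "mount" (4x4, takes a point from camera to tool coordinates, whose origin is the TCP and whose axes are the flange's). Camera axes: x right, y down, z forward; pixel columns grow to the right and rows downward; lengths in mm; the calibration is good to about 2 mm. The wrist camera is an equidistant fisheye: a pixel r from the principal point sees the ray r / f radians off the axis. A picture is of the moment at which its call begins: read the wrist's pose just before it. There is no depth.
- job_done(): hands the job in, once; it reports no verdict.
The state is a dict: "time_s": time; "joint_positions": joint angles; "qd": joint speeds; "joint_efforts": joint torques, N m; "tcp_pos": TCP position; "tcp_rot": TCP orientation; "force": force on the tool from outside, world axes, zero at the start; "torque": the same for the moment, N m; "finger_gap": finger opening in mm.
Only numpy, scipy, OpenCV 4.12 (cv2) and the standard library are available. Lean on these libraries where they do the work, as an engineer would, in place of code of your own. Each camera call takes 0.05 s, during which the arm holds its last target. There are 200 camera calls.

### The job

The three look-alike black parts cases hold different amounts of steel hardware and can be told apart only by their weight. Sort them into the sloped three-lane rack, one to a lane: the lightest in the lane on the robot's left, the middling one in the middle lane and the heaviest in the lane on the robot's right, each lid up and slid down its lane until it lies flat and squarely against the back stop. Leave the goggle case, the motor test stand and the two red prop nuts where they are.

Things in the scene. Friction and masses are not known exactly. Their poses are not given: they have to be found in the camera images.
- case_a: one of three look-alike closed black cases, 84 (x) x 56 (y) x 50 mm high, grey panel in the lid, lid up on the bench, long side roughly along world x. Origin: centre of the underside. Grasp across the 56 mm. Contents hidden and central; neither look nor name tells the weight: in all one case weighs about 100 g, one 260 g, one 600 g (each within 40 g).
- case_b: one of three look-alike closed black cases, 84 (x) x 56 (y) x 50 mm high, grey panel in the lid, lid up on the bench, long side roughly along world x. Origin: centre of the underside. Grasp across the 56 mm. Contents hidden and central; neither look nor name tells the weight: in all one case weighs about 100 g, one 260 g, one 600 g (each within 40 g).
- case_c: one of three look-alike closed black cases, 84 (x) x 56 (y) x 50 mm high, grey panel in the lid, lid up on the bench, long side roughly along world x. Origin: centre of the underside. Grasp across the 56 mm. Contents hidden and central; neither look nor name tells the weight: in all one case weighs about 100 g, one 260 g, one 600 g (each within 40 g).
- lane_left: left lane of the rack (left: +y). Origin: floor's centre line at the back stop's face; x down the slope to the stop, z square to the floor. Floor from x = -0.19 (open upper end) to 0; 64 mm wide between ribs 6 mm high; stop 30 mm high. A seated case has its origin at x = -0.042, y about 0 (within 4 mm), z = 0, its x axis along the lane, either way round.
- lane_middle: middle lane of the rack (left: +y). Origin: floor's centre line at the back stop's face; x down the slope to the stop, z square to the floor. Floor from x = -0.19 (open upper end) to 0; 64 mm wide between ribs 6 mm high; stop 30 mm high. A seated case has its origin at x = -0.042, y about 0 (within 4 mm), z = 0, its x axis along the lane, either way round.
- lane_right: right lane of the rack (left: +y). Origin: floor's centre line at the back stop's face; x down the slope to the stop, z square to the floor. Floor from x = -0.19 (open upper end) to 0; 64 mm wide between ribs 6 mm high; stop 30 mm high. A seated case has its origin at x = -0.042, y about 0 (within 4 mm), z = 0, its x axis along the lane, either way round.
- rack: fixed aluminium rack on a dark 210 x 270 mm base: three lanes 92 mm apart sloping 15 degrees down away from the robot (floor 71 mm above the bench at the upper end, 22 mm at the stops). Friction is moderate: a released case may stay put on the slope, so slide it. Origin: centre of the underside; x away from the robot, y left
- goggle_case: bystander: grey polycarbonate goggle case, 110 x 190 x 90 mm, loose; origin at the centre of its underside, z up
- motor_stand: bystander: glossy white nylon motor test stand, 110 x 75 x 110 mm, loose, with a small dark motor; origin at the centre of its underside, z up
- prop_nut_1: bystander: red plastic prop nut, 20 mm across, 16 mm high, loose; origin at the centre of its underside
- prop_nut_2: bystander: the other red plastic prop nut, the same size; origin at the centre of its underside
- power_supply: bystander: beige steel bench power supply with a large black knob, 240 x 140 x 158 mm, fixed, left of the rack; origin at the centre of its underside

How it is judged:
By the outcome, as a careful person would: the job done as asked, in the order asked, and still so for the second after the job is handed in, with the robot touching nothing.
It also fails if it takes over 72 s, if anything falls off the work surface, if the arm or the gripper's body presses on something with over 40 N, if the wrist force passes 120 N, or if a joint passes its speed limit or range.

## Working session

There is one attempt and no reset: what is moved stays moved. The work goes in short steps, Python scripts to look and compute and a tool call to move; the robot and the scene stay as the last step left them, time stands still between calls to the robot, and variables do not carry over. Pictures are saved under pics/ and viewed, on a budget of 10 in all, crops included, one or two more only if the job needs it, and the job is handed in when it is done.

Besides the shell and the picture viewer there is one more tool, called after ">>>" as a command line: name --pt "numbers of a row" for each row, then --argument value for the rest. servo_tool: Moves the arm, as the interface text tells. Its arguments: {"type":"object","properties":{"rows":{"type":"array","items":{"type":"array","items":{"type":"number"}}}},"required":["rows"]}

```bash
mkdir -p pics && python3 - <<'E'
from rig import *
import cv2, numpy as np
s=sense(); print(s)
for n in("side","top"):
    f=grab_frame(n); cv2.imwrite(f"pics/{n}0.png",f["image"][:,:,::-1]); np.savez(f"{n}.npz",**f)
    R=cv2.Rodrigues(np.array(f["rvec"],float))[0]; print(n,f["mtx"],-R.T@np.array(f["tvec"]).ravel(),R)
E
ls
```

```text
{'time_s': 0.0, 'joint_positions': array([ 1.12937614e+00,  3.51241817e-01,  1.65244873e+00,  2.81726789e-05,
        1.13909888e+00, -8.45933934e-02]), 'qd': array([ 5.02898602e-04,  3.54497920e-04,  8.89100540e-04, -4.05418854e-05,
       -7.93066198e-04, -1.31011041e-03]), 'joint_efforts': array([ 8.75406022e-05, -5.06089425e+01, -2.91419399e+01, -4.59795018e-06,
        4.39586118e-03,  1.18800372e-05]), 'tcp_pos': array([191.93613184, 515.0578052 , 230.74600185]), 'tcp_rot': array([-1.67921784e-04,  1.77474157e-01,  9.84125279e-01, -5.74482533e-04]), 'force': array([-0.11587423,  0.20288392, -0.13262504]), 'torque': array([-0.00879539, -0.00578643, -0.02600585]), 'finger_gap': 85.34678084716334}
side [[441.0070768    0.         314.17726877]
 [  0.         441.0070768  199.91806484]
 [  0.           0.           1.        ]] [  52.96039608 -556.70843143  816.33588215] [[ 7.50048596e-01 -6.61382510e-01 -5.28564368e-04]
 [-4.40706693e-01 -4.99192371e-01 -7.46045969e-01]
 [ 4.93157900e-01  5.59803673e-01 -6.65894235e-01]]
top [[396.81906916   0.         317.09929794]
 [  0.         396.81906916 189.08509795]
 [  0.           0.           1.        ]] [ 555.07835399   62.82011919 1387.17556595] [[ 0.02681159 -0.9994487  -0.01958134]
 [-0.99830439 -0.02575818 -0.05220027]
 [ 0.05166711  0.02094771 -0.99844464]]
pics
side.npz
top.npz
```

View pics/top0.png

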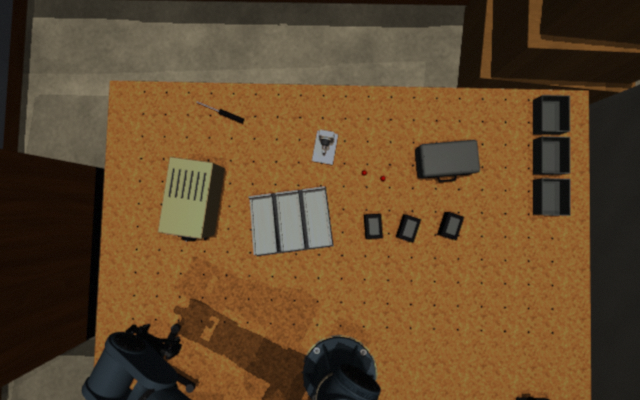

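View pics/side0.png

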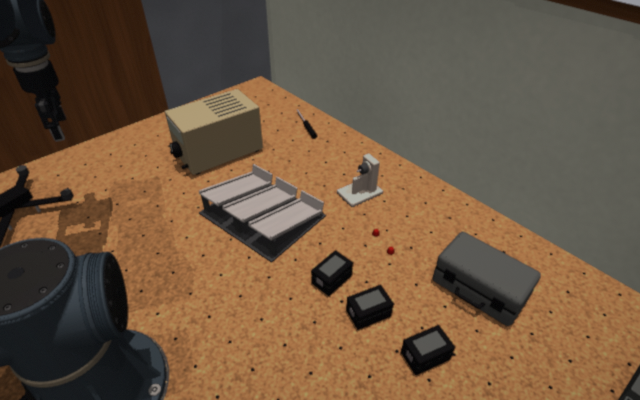

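Top view: cases at about (373,226), (409,229), (452,225); rack lanes around (290,220), nuts at (364,172) and (382,178). The side view shows the cases at (332,272), (370,306), (428,349) and the rack at (262,205). Next I triangulate the grey lid panels and the lane corners.

```bash
cat > h.py <<'E'
import cv2, numpy as np
from scipy.spatial.transform import Rotation as Ro
def load(n): return dict(np.load(n+".npz"))
def P(f): 
    R=cv2.Rodrigues(np.array(f["rvec"],float))[0]; return f["mtx"]@np.c_[R,np.array(f["tvec"]).ravel()]
def plane(f,uv,z):
    R=cv2.Rodrigues(np.array(f["rvec"],float))[0]; c=-R.T@np.array(f["tvec"]).ravel()
    uv=np.atleast_2d(uv).astype(float); d=(np.c_[uv,np.ones(len(uv))]@np.linalg.inv(f["mtx"]).T)@R
    z=np.broadcast_to(z,len(uv)); return c+d*((z-c[2])/d[:,2])[:,None]
def tri(f,g,a,b):
    X=cv2.triangulatePoints(P(f),P(g),np.array(a,float).reshape(-1,2).T,np.array(b,float).reshape(-1,2).T); return (X[:3]/X[3]).T
def blobs(m,lo,hi):
    cs=cv2.findContours(m.astype(np.uint8),cv2.RETR_EXTERNAL,cv2.CHAIN_APPROX_NONE)[0]
    return [c for c in cs if lo<cv2.contourArea(c)<hi]
E
python3 - <<'E'
from h import *
t,s=load("top"),load("side")
def show(n,f,roi,lo,hi,fn):
    im=f["image"].astype(int); m=np.zeros(im.shape[:2],bool); x0,y0,x1,y1=roi
    m[y0:y1,x0:x1]=fn(im)[y0:y1,x0:x1]
    out=[]
    for c in blobs(m,lo,hi):
        M=cv2.moments(c); out.append((M["m10"]/M["m00"],M["m01"]/M["m00"]));print(n,np.round(out[-1],1),cv2.contourArea(c),[np.round(v,1) for v in cv2.minAreaRect(c)])
    return out
sat=lambda im: im.max(2)-im.min(2)
grey=lambda im:(sat(im)<25)&(im.mean(2)>55)&(im.mean(2)<130)
dark=lambda im:(im.max(2)<110)&(sat(im)<30)
white=lambda im:(sat(im)<25)&(im.mean(2)>130)
for n,f,roi in(("top",t,(355,205,470,245)),("side",s,(300,245,470,380))):
    print("panel");show(n,f,roi,60,3000,grey); print("dark");show(n,f,roi,200,6000,dark)
print("white");show("top",t,(240,180,335,260),300,5000,white);show("side",s,(195,160,330,260),300,9000,white)
cv2.imwrite("pics/rack2.png",np.vstack([cv2.resize(t["image"][180:262,242:342,::-1],None,fx=6,fy=3.6)[:295],cv2.resize(s["image"][155:265,190:340,::-1],(600,300),interpolation=cv2.INTER_CUBIC)]))
for f in(t,): print(f["image"][226,360:390].tolist())
E
```

```text
panel
top [409.4 228.2] 133.5 [array([409.3, 228.1]), array([ 9.5, 16.4]), np.float64(18.4)]
top [373.5 226. ] 138.0 [array([373.5, 226. ]), array([16.,  9.]), np.float64(90.0)]
top [452.5 225.6] 127.0 [array([452.5, 225.7]), array([ 8.9, 16.1]), np.float64(18.4)]
dark
top [407.8 227.9] 396.5 [array([407.9, 227.9]), array([18., 24.]), np.float64(18.4)]
top [372.7 225.9] 370.0 [array([372.5, 226. ]), array([24., 17.]), np.float64(90.0)]
top [450.1 225.2] 442.0 [array([450.6, 225.2]), array([20.2, 24.7]), np.float64(18.4)]
panel
side [429.1 342.5] 411.0 [array([429.2, 342.3]), array([16.8, 29.1]), np.float64(65.6)]
side [369.9 299.5] 318.0 [array([369.9, 299.3]), array([13.9, 27.5]), np.float64(68.2)]
side [331.8 265.3] 264.0 [array([332., 265.]), array([13.2, 23.5]), np.float64(49.4)]
side [457.4 256.8] 576.0 [array([454. , 259.5]), array([29., 30.]), np.float64(90.0)]
dark
side [426.9 349.7] 1604.5 [array([427.1, 349.2]), array([37.1, 50.1]), np.float64(63.4)]
side [368.9 306.9] 1314.5 [array([369.3, 306.6]), array([33.6, 45.5]), np.float64(68.2)]
side [331.4 272.8] 1097.0 [array([33
[... 402 characters left out ...]
)]
side [284.4 218.8] 985.0 [array([285.9, 218.3]), array([19.1, 68.7]), np.float64(64.4)]
side [258.1 203. ] 855.0 [array([259.8, 202.6]), array([17. , 67.2]), np.float64(67.4)]
side [233.7 188.4] 740.5 [array([235.1, 188.2]), array([15. , 66.2]), np.float64(70.1)]
[[139, 87, 40], [138, 86, 40], [133, 83, 39], [111, 69, 31], [61, 37, 18], [17, 11, 8], [18, 17, 17], [21, 20, 20], [34, 35, 33], [64, 65, 61], [85, 85, 81], [87, 88, 83], [86, 87, 83], [85, 87, 82], [87, 86, 82], [86, 88, 82], [87, 88, 83], [86, 86, 82], [67, 67, 64], [33, 32, 32], [24, 20, 19], [46, 36, 23], [103, 77, 38], [143, 108, 54], [147, 106, 51], [145, 95, 45], [145, 93, 45], [146, 95, 45], [145, 92, 44], [147, 95, 44]]
```

View pics/rack2.png

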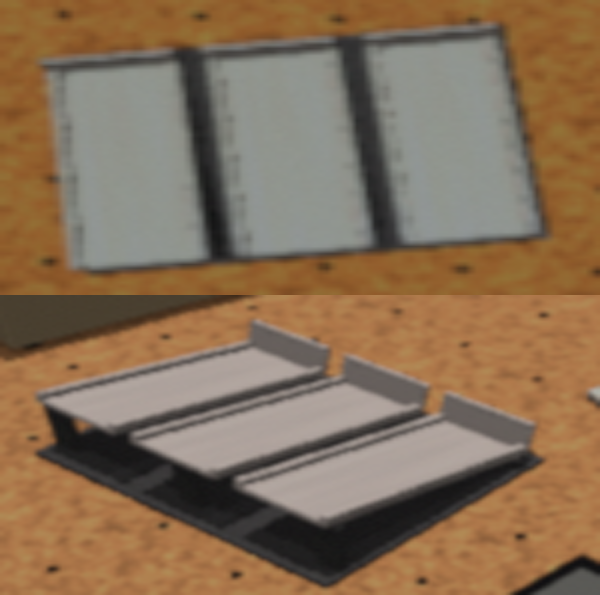

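```bash
python3 - <<'E'
from h import *
t,s=load("top"),load("side")
A=[(373.5,226),(409.4,228.2),(452.5,225.6)];B=[(331.8,265.3),(369.9,299.5),(429.1,342.5)]
print("tri panels",tri(t,s,A,B).round(1)); print(plane(t,A,50).round(1),plane(s,B,50).round(1))
im=t["image"].astype(int); sat=im.max(2)-im.min(2)
m=(sat<25)&(im.mean(2)>55)&(im.mean(2)<130); r=np.zeros_like(m); r[205:245,355:470]=m[205:245,355:470]
for c in blobs(r,60,500):
    X=plane(t,c[:,0,:],50)[:,:2].astype(np.float32); print(cv2.minAreaRect(X))
print("red")
for n,f in(("top",t),("side",s)):
    im=f["image"].astype(int); m=(im[:,:,0]>110)&(im[:,:,1]<45)
    for c in blobs(m,5,200): print(n,c[:,0].mean(0), plane(f,c[:,0].mean(0),8).round())
E
```

```text
tri panels [[ 505.7 -101.9   47.9]
 [ 501.8 -221.9   48.7]
 [ 514.5 -365.1   48.8]]
[[ 505.4 -101.3   50. ]
 [ 501.4 -221.1   50. ]
 [ 514.  -364.1   50. ]] [[ 504.7 -103.4   50. ]
 [ 501.5 -222.9   50. ]
 [ 514.3 -365.8   50. ]]
((501.6944580078125, -220.76148986816406), (31.46345329284668, 55.149593353271484), 72.4671401977539)
((505.40533447265625, -101.32940673828125), (53.58291244506836, 30.081483840942383), 1.146345615386963)
((513.8589477539062, -363.9734802246094), (29.220739364624023, 54.07704162597656), 72.277099609375)
red
side [390.77777778 248.66666667] [[ 674. -136.    8.]]
side [375.77777778 230.88888889] [[691. -70.   8.]]
```

Crop: stop tops run from (42,63) to (500,28) in the top part, and lane fronts from (72,270) to (548,235), so the rack is yawed a few degrees. The case panels triangulate to 48–49 mm, which agrees with 50. Now the rack corners.

```bash
python3 - <<'E'
from h import *
t,s=load("top"),load("side")
A=[(254,255),(277.3,252.2),(306.2,248.6),(333.3,245.3),(249,197.5),(272,193.9),(302.5,190.6),(325.3,187.5)]
B=[(200,192.4),(218,204.5),(249.5,224),(271.2,239.3),(253.2,164.9),(272,175.2),(300.7,192.4),(323.2,203.8)]
print(tri(t,s,A,B).round(1)); print(plane(t,A,[71]*4+[51]*4).round(1)); print(plane(s,B,[71]*4+[51]*4).round(1))
f=t
from rig import *
w=grab_frame("wrist"); print({k:v for k,v in w.items() if k!="image"}, w["image"].shape)
# power supply and stand extents
print(plane(t,[(170,160),(213,163),(160,233),(204,239)],158).round(),plane(t,[(313,131),(338,163)],50).round())
E
```

```text
[[402.1 291.9  68.5]
 [411.8 215.8  72.1]
 [431.  117.3  64.3]
 [439.4  32.   72.6]
 [590.8 320.4  46.7]
 [603.  244.   48.2]
 [618.4 140.3  43. ]
 [630.5  63.4  46.8]]
[[399.8 293.   71. ]
 [411.2 216.2  71. ]
 [425.8 121.1  71. ]
 [439.2  32.1  71. ]
 [589.8 320.2  51. ]
 [604.  242.7  51. ]
 [617.8 140.   51. ]
 [630.3  63.3  51. ]]
[[402.8 287.4  71. ]
 [412.6 216.7  71. ]
 [431.8 107.4  71. ]
 [440.4  33.2  71. ]
 [588.5 315.   51. ]
 [600.1 241.8  51. ]
 [612.8 132.9  51. ]
 [627.3  60.   51. ]]
{'mtx': array([[309.70691629,   0.        , 318.53843019],
       [  0.        , 309.70691629, 195.31130156],
       [  0.        ,   0.        ,   1.        ]]), 'mount': array([[-5.58902157e-04, -9.57342139e-01, -2.88956254e-01,
         7.30787835e+01],
       [ 9.99999836e-01, -5.00061785e-04, -2.77453232e-04,
        -5.23569513e-01],
       [ 1.21121691e-04, -2.88956361e-01,  9.57342262e-01,
        -1.41616089e+02],
       [ 0.00000000e+00,  0.00000000e+00,  0.00000000e+00,
         1.00000000e+00]])} (400, 640, 3)
[[698. 552. 158.]
 [692. 417. 158.]
 [469. 573. 158.]
 [455. 435. 158.]] [[822. 110.  50.]
 [714.  23.  50.]]
```

```bash
cat >> h.py <<'E'
def pose(s):
    q=np.array(s["tcp_rot"]); return Ro.from_quat(q[[1,2,3,0]]), np.array(s["tcp_pos"])
def down(yaw_y_deg, tilt=0):
    """tool down, tool y at world yaw (deg); tilt: tool z leans about tool y (rad)"""
    a=np.radians(yaw_y_deg); y=np.array([np.cos(a),np.sin(a),0]); z=np.array([0,0,-1.]); x=np.cross(y,z)
    return Ro.from_matrix(np.c_[x,y,z])*Ro.from_euler("y",tilt)
def rows(R0,p0,R1,p1,n,g):
    """n equal rows from pose 0 to pose 1: print units"""
    rv=(R0.inv()*R1).as_rotvec(); out=[]; R=R0
    for k in range(n):
        d=R.inv().apply((np.array(p1)-p0)/n)/50; out.append([g]+list(d.round(3))+list((np.degrees(rv/n)/5).round(3))); R=R*Ro.from_rotvec(rv/n)
    for o in out: print([float(v) for v in o])
    return R1,np.array(p1,float)
E
python3 - <<'E'
from h import *; from rig import *
R,p=pose(sense()); rows(R,p,down(98.7),(470,170,310),9,1)
E
```

```text
[1.0, -0.847, -0.503, -0.175, -0.001, -0.0, -0.648]
[1.0, -0.817, -0.55, -0.175, -0.001, -0.0, -0.648]
[1.0, -0.785, -0.595, -0.176, -0.001, -0.0, -0.648]
[1.0, -0.75, -0.639, -0.176, -0.001, -0.0, -0.648]
[1.0, -0.713, -0.68, -0.176, -0.001, -0.0, -0.648]
[1.0, -0.673, -0.719, -0.176, -0.001, -0.0, -0.648]
[1.0, -0.631, -0.756, -0.176, -0.001, -0.0, -0.648]
[1.0, -0.588, -0.79, -0.176, -0.001, -0.0, -0.648]
[1.0, -0.542, -0.822, -0.176, -0.001, -0.0, -0.648]
```

>>> servo_tool --pt "1 -0.85 -0.5 -0.18 0 0 -0.65" --pt "1 -0.82 -0.55 -0.18 0 0 -0.65" --pt "1 -0.79 -0.6 -0.18 0 0 -0.65" --pt "1 -0.75 -0.64 -0.18 0 0 -0.65" --pt "1 -0.71 -0.68 -0.18 0 0 -0.65" --pt "1 -0.67 -0.72 -0.18 0 0 -0.65" --pt "1 -0.63 -0.76 -0.18 0 0 -0.65" --pt "1 -0.59 -0.79 -0.18 0 0 -0.65" --pt "1 -0.54 -0.82 -0.18 0 0 -0.65" --pt "1 0 0 0 0 0 0"

```text
time_s: 1.4
tcp_pos: [472.1, 167.9, 312.5]
tcp_rot: [0.0, -0.075, 0.997, -0.0]
force: [-0.7, 0.2, -0.6]
finger_gap: 85.1
```

```bash
cat >> h.py <<'E'
def wray(w,uv,R,p):
    uv=np.atleast_2d(uv).astype(float); K=w["mtx"]; d=(uv-K[:2,2])/K[0,0]; th=np.linalg.norm(d,axis=1)[:,None]
    r=np.c_[np.sin(th)*d/np.maximum(th,1e-9),np.cos(th)]; M=w["mount"]
    return R.apply(M[:3,3])+p, R.apply(r@M[:3,:3].T)
def wplane(w,uv,R,p,z):
    c,d=wray(w,uv,R,p); z=np.broadcast_to(z,len(d)); return c+d*((z-c[2])/d[:,2])[:,None]
E
python3 - <<'E'
from h import *; from rig import *
s=sense(); w=grab_frame("wrist"); np.savez("w1.npz",**w,q=s["tcp_rot"],tp=s["tcp_pos"]); print(s["tcp_pos"],s["tcp_rot"],s["force"],s["time_s"])
cv2.imwrite("pics/w1.png",w["image"][:,:,::-1])
E
```

```text
[472.05555411 167.94959193 312.47327121] [ 2.81016644e-04 -7.52854265e-02  9.97161979e-01 -1.18646552e-04] [-0.65242774  0.18774233 -0.63949885] 1.4
```

View pics/w1.png

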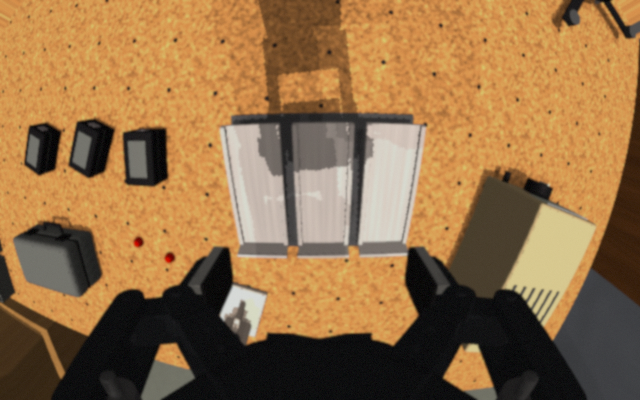

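Wrist view: rack lanes span columns 222–425, fronts at about row 124, floor/stop line at about row 243, stop tops at about row 257, gaps near columns 288 and 354. I'll measure the gap centres and edges by brightness profile.

```bash
python3 - <<'E'
from h import *
w=dict(np.load("w1.npz")); R=Ro.from_quat(w["q"][[1,2,3,0]]); p=w["tp"]; im=w["image"].astype(int); g=im.mean(2)
print("rows"); 
for c in(262,325,388): print(c,[(r,int(g[r,c-3:c+4].mean())) for r in list(range(114,130))+list(range(236,264))])
def plane_slope(uv,h,yaw,st):
    e=np.array([np.cos(np.radians(yaw))*np.cos(.2618),np.sin(np.radians(yaw))*np.cos(.2618),-np.sin(.2618)])
    l=np.array([-np.sin(np.radians(yaw)),np.cos(np.radians(yaw)),0]); n=np.cross(e,l)
    c,d=wray(w,uv,R,p); o=np.array(st)+n*h; t=((o-c)@n)/(d@n); X=c+d*t[:,None]-st
    return np.c_[X@e,X@l], X+st
for lo,hi in((276,300),(342,366)):
    pts=[]
    for r in range(130,236,6):
        seg=g[r,lo:hi]; k=np.where(seg<80)[0]; pts.append((lo+k.min()/2+k.max()/2,r) if len(k) else (0,r))
    pts=np.array(pts); print(pts[[0,-1]],len(pts)); uvp,X=plane_slope(pts,4,8.7,(606,191,22)); print(uvp[::4].round(1))
    dd=np.polyfit(X[:,0],X[:,1],1); print("yaw",np.degrees(np.arctan(dd[0])), X[0].round(1),X[-1].round(1))
E
```

```text
rows
262 [(114, 88), (115, 74), (116, 69), (117, 62), (118, 51), (119, 40), (120, 34), (121, 36), (122, 46), (123, 68), (124, 92), (125, 106), (126, 110), (127, 112), (128, 115), (129, 118), (236, 186), (237, 186), (238, 188), (239, 187), (240, 186), (241, 177), (242, 150), (243, 117), (244, 100), (245, 97), (246, 98), (247, 98), (248, 98), (249, 98), (250, 98), (251, 99), (252, 97), (253, 99), (254, 121), (255, 159), (256, 180), (257, 175), (258, 158), (259, 147), (260, 147), (261, 147), (262, 144), (263, 143)]
325 [(114, 47), (115, 44), (116, 44), (117, 44), (118, 43), (119, 44), (120, 47), (121, 60), (122, 81), (123, 101), (124, 112), (125, 117), (126, 117), (127, 116), (128, 115), (129, 114), (236, 187), (237, 187), (238, 187), (239, 187), (240, 185), (241, 176), (242, 153), (243, 122), (244, 102), (245, 98), (246, 98), (247, 98), (248, 98), (249, 98), (250, 98), (251, 99), (252, 96), (253, 97), (254, 108), (255, 139), (256, 168), (257, 174), (258, 164), (259, 153), (260, 147), (261, 144), (262, 144), (263, 146)]
388 [(114, 89), (115, 82), (116, 78), (117, 70), (118, 60), (119, 50), (120, 46), (121, 52), (122, 76), (123, 126), (124, 173), (125, 193), (126, 196), (127, 197), (128, 197), (129, 197), (236, 209), (237, 209), (238, 209), (239, 206), (240, 192), (241, 160), (242, 128), (243, 113), (244, 111), (245, 111), (246, 112), (247, 111), (248, 111), (249, 112), (250, 111), (251, 111), (252, 119), (253, 148), (254, 181), (255, 190), (256, 173), (257, 155), (258, 150), (259, 151), (260, 154), (261, 155), (262, 152), (263, 144)]
[[285.5 130. ]
 [291.5 232. ]] 18
[[-185.6  -43.9]
 [-153.1  -43.5]
 [-118.2  -43.9]
 [ -80.3  -43.8]
 [ -38.4  -43.1]]
yaw 8.775006543555524 [436.5 120.7  73.9] [587.7 144.   32.9]
[[359.5 130. ]
 [356.  232. ]] 18
[[-185.6   47. ]
 [-153.    48.2]
 [-118.1   49.6]
 [ -80.1   48.6]
 [ -38.1   52.1]]
yaw 10.010438229708312 [422.7 210.5  73.9] [573.5 238.8  32.8]
```

```bash
python3 - <<'E'
from h import *
w=dict(np.load("w1.npz")); R=Ro.from_quat(w["q"][[1,2,3,0]]); p=w["tp"]; g=w["image"].astype(int).mean(2)
yaw=8.8; st=np.array((606,191,22.)); a=np.radians(yaw)
e=np.array([np.cos(a)*np.cos(.2618),np.sin(a)*np.cos(.2618),-np.sin(.2618)]); l=np.array([-np.sin(a),np.cos(a),0]); n=np.cross(e,l)
def sl(uv,h):
    c,d=wray(w,uv,R,p); t=((st+n*h-c)@n)/(d@n); X=c+d*t[:,None]-st; return np.c_[X@e,X@l].round(1)
for r in(200,215,230):
    pr=g[r-1:r+2].mean(0); 
    cr=[c+ (100-pr[c])/(pr[c+1]-pr[c]) for c in range(225,425) if (pr[c]-100)*(pr[c+1]-100)<0]
    print(r,np.round(cr,1), sl([(c,r) for c in cr],6)[:,1])
print("stop line",sl([(262,242.4),(325,242.5),(388,241.4)],0),"front",sl([(262,123.5),(325,122.3),(388,122.7)],0),"stoptop",sl([(262,254.5),(325,254.7),(388,253)],30))
print("x/y only at z:",wplane(w,[(262,242.4),(325,242.5),(388,241.4)],R,p,22).round(1))
# wrist+top triangulation of front corners height check
E
```

```text
200 [284.5 294.2 351.5 360.8] [-50.1 -36.7  41.9  54.9]
215 [285.7 295.1 350.4 359.6] [-50.1 -36.7  41.8  55. ]
230 [287.  296.  349.9 358.3] [-50.  -36.6  42.6  55.1]
stop line [[ -2.8 -91.6]
 [ -3.3   6.3]
 [ -3.5 104.9]] front [[-193.6  -73. ]
 [-193.8    4.9]
 [-194.6   83.4]] stoptop [[ -4.9 -87. ]
 [ -5.4   5.8]
 [ -6.5  99.1]]
x/y only at z: [[617.7 100.   22. ]
 [602.3 196.8  22. ]
 [587.  294.4  22. ]]
```

```bash
python3 - <<'E'
from h import *; from rig import *
t=load("top"); print(plane(t,[(263.5,225.9),(290.4,222.4),(316.9,218.9)],46.6).round(1))
R,p=pose(sense()); rows(R,p,down(91),(505,-102,150),7,1)
E
```

```text
[[495.4 268.5  46.6]
 [509.6 178.   46.6]
 [523.8  88.9  46.6]]
[1.0, 0.02, -0.781, 0.463, 0.0, -0.001, 0.219]
[1.0, 0.005, -0.781, 0.463, 0.0, -0.001, 0.219]
[1.0, -0.009, -0.781, 0.463, 0.0, -0.001, 0.219]
[1.0, -0.024, -0.781, 0.463, 0.0, -0.001, 0.219]
[1.0, -0.039, -0.78, 0.463, 0.0, -0.001, 0.219]
[1.0, -0.054, -0.779, 0.463, 0.0, -0.001, 0.219]
[1.0, -0.069, -0.778, 0.463, 0.0, -0.001, 0.219]
```

>>> servo_tool --pt "1 0.02 -0.78 0.46 0 0 0.22" --pt "1 0 -0.78 0.46 0 0 0.22" --pt "1 -0.01 -0.78 0.46 0 0 0.22" --pt "1 -0.02 -0.78 0.46 0 0 0.22" --pt "1 -0.04 -0.78 0.46 0 0 0.22" --pt "1 -0.05 -0.78 0.46 0 0 0.22" --pt "1 -0.07 -0.78 0.46 0 0 0.22" --pt "1 0 0 0 0 0 0" --pt "1 0 0 0 0 0 0" --pt "1 0 0 0 0 0 0"

```text
time_s: 2.7
tcp_pos: [505.4, -99.9, 151.9]
tcp_rot: [0.0, -0.01, 1.0, -0.0]
force: [0.3, 0.6, 0.7]
finger_gap: 85.7
```

```bash
python3 - <<'E'
from h import *; from rig import *
s=sense(); w=grab_frame("wrist"); R,p=pose(s); print(p,s["tcp_rot"],s["force"])
cv2.imwrite("pics/w2.png",w["image"][:,:,::-1])
im=w["image"].astype(int); sat=im.max(2)-im.min(2); b=im.mean(2)
m=(sat<25)&(b>60)&(b<170)
for c in blobs(m,300,20000):
    X=wplane(w,c[:,0],R,p,50)[:,:2].astype(np.float32); r=cv2.minAreaRect(X)
    if 20<min(r[1]) and max(r[1])<75: print(cv2.contourArea(c),c[:,0].mean(0),r)
E
```

```text
[505.43971392 -99.87994019 151.91635582] [ 4.21319035e-04 -1.04349242e-02  9.99945464e-01 -5.91814076e-05] [0.27114607 0.59875239 0.66680557]
1020.0 [ 70.67910448 197.11940299] ((514.10693359375, -364.58056640625), (35.2659912109375, 58.50948715209961), 72.71885681152344)
2088.5 [315.41947566 187.8988764 ] ((506.01165771484375, -102.569580078125), (56.93937683105469, 31.800241470336914), 3.7583959102630615)
2089.5 [181.02209945 186.95027624] ((501.73260498046875, -221.83169555664062), (34.32469940185547, 58.20389938354492), 72.49977111816406)
```

View pics/w2.png

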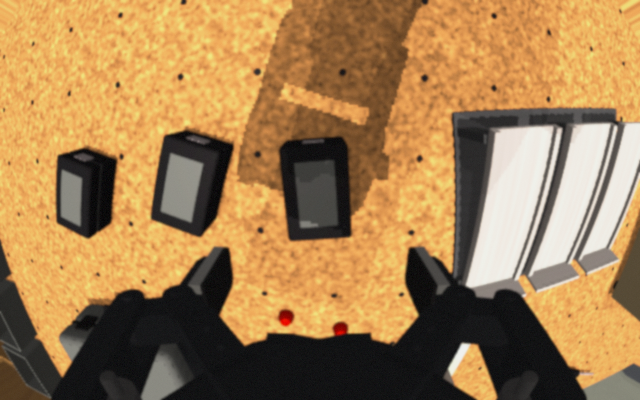

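Wrist view: case panels at (315,188), (181,187), (71,197), and their positions agree with the fixed cameras to within about 2 mm. The fingers are clear of everything, so I descend on the first case and close.

```bash
python3 - <<'E'
from h import *; from rig import *
fz=[]
for i in range(4): grab_frame("top"); fz.append(sense()["force"])
print(np.round(fz,2))
R,p=pose(sense()); print(p); rows(R,p,down(94),(506,-102.5,12),4,1)
E
```

```text
[[ 0.56 -0.4  -0.31]
 [-0.5   0.26 -0.13]
 [-0.68 -0.29  0.35]
 [ 0.25  0.03 -0.61]]
[ 505.33050963 -100.68757159  151.57533829]
[1.0, -0.003, -0.009, 0.698, -0.0, 0.001, -0.143]
[1.0, -0.003, -0.009, 0.698, -0.0, 0.001, -0.143]
[1.0, -0.003, -0.009, 0.698, -0.0, 0.001, -0.143]
[1.0, -0.003, -0.009, 0.698, -0.0, 0.001, -0.143]
```

>>> servo_tool --pt "1 0 -0.01 0.7 0 0 -0.14" --pt "1 0 -0.01 0.7 0 0 -0.14" --pt "1 0 -0.01 0.7 0 0 -0.14" --pt "1 0 -0.01 0.7 0 0 -0.14" --pt "1 0 0 0 0 0 0" --pt "0 0 0 0 0 0 0" --pt "0 0 0 0 0 0 0" --pt "0 0 0 0 0 0 0" --pt "0 0 0 0 0 0 0" --pt "0 0 0 0 0 0 0"

```text
time_s: 4.2
tcp_pos: [506.3, -103.3, 13.1]
tcp_rot: [0.001, -0.034, 0.999, -0.0]
force: [-0.9, 1.6, 6.7]
finger_gap: 55.2
```

>>> servo_tool --pt "0 0 0 -0.4 0 0 0" --pt "0 0 0 -0.7 0 0 0" --pt "0 0 0 -0.8 0 0 0" --pt "0 0 0 -0.8 0 0 0" --pt "0 0 0 -0.3 0 0 0" --pt "0 0 0 0 0 0 0" --pt "0 0 0 0 0 0 0" --pt "0 0 0 0 0 0 0" --pt "0 0 0 0 0 0 0" --pt "0 0 0 0 0 0 0"

```text
time_s: 5.45
tcp_pos: [505.2, -103.1, 161.0]
tcp_rot: [-0.0, -0.034, 0.999, 0.0]
force: [0.1, 0.5, -2.6]
finger_gap: 55.2
```

```bash
python3 - <<'E'
from h import *; from rig import *
fz=[]
for i in range(5): w=grab_frame("side"); fz.append(sense()["force"])
print(np.round(fz,2),np.mean(fz,0)); s=sense(); print(s["tcp_pos"],s["tcp_rot"],s["finger_gap"],s["time_s"])
E
```

```text
[[-1.   -0.85 -3.41]
 [-0.    0.06 -3.14]
 [-0.48 -1.13 -2.56]
 [ 0.32 -0.04 -1.95]
 [-0.27 -1.74 -2.27]] [-0.28516681 -0.73898319 -2.6648906 ]
[ 505.3543946  -103.09272112  161.31309544] [ 4.65743890e-05 -3.41076364e-02  9.99418164e-01 -2.35782025e-05] 55.618184696209106 5.7
```

Gripped at 55 mm. The lifted load reads 2.66 N, about 272 g, so this is the middling case and goes in the middle lane.

```bash
cat >> h.py <<'E'
YAW=9.0; ST=np.array((602.6,193,22.)); _a=np.radians(YAW)
E_=np.array([np.cos(_a)*np.cos(.2618),np.sin(_a)*np.cos(.2618),-np.sin(.2618)]); L_=np.array([-np.sin(_a),np.cos(_a),0]); N_=np.cross(E_,L_)
RL=down(90+YAW,.2618)
def lane(k,x,h,y=0): return ST+L_*(92*k+y)+E_*x+N_*h   # k=1 left,0 middle,-1 right
def inlane(p,k): d=np.array(p)-ST; return np.array([d@E_,d@L_-92*k,d@N_]).round(1)
E
python3 - <<'E'
from h import *; from rig import *
R,p=pose(sense()); print(RL.as_matrix()[:,2],-N_)
a=lane(0,-80,53); a[2]=175; print(a)
q=rows(R,p,RL,a,7,0); rows(*q,RL,lane(0,-75,13+9),3,0)
E
```

```text
[-0.25563314 -0.04048831 -0.96592567] [-0.25563314 -0.04048831 -0.96592567]
[539.82587467 183.05755529 175.        ]
[0.0, -0.154, 0.809, -0.039, 0.019, 0.428, -0.145]
[0.0, -0.163, 0.807, -0.046, 0.019, 0.428, -0.145]
[0.0, -0.171, 0.805, -0.054, 0.019, 0.428, -0.145]
[0.0, -0.179, 0.802, -0.062, 0.019, 0.428, -0.145]
[0.0, -0.187, 0.8, -0.07, 0.019, 0.428, -0.145]
[0.0, -0.194, 0.797, -0.078, 0.019, 0.428, -0.145]
[0.0, -0.201, 0.795, -0.087, 0.019, 0.428, -0.145]
[0.0, -0.173, -0.0, 0.729, 0.0, 0.0, 0.0]
[0.0, -0.173, -0.0, 0.729, 0.0, 0.0, 0.0]
[0.0, -0.173, -0.0, 0.729, 0.0, 0.0, 0.0]
```

>>> servo_tool --pt "0 -0.15 0.81 -0.04 0.02 0.43 -0.15" --pt "0 -0.16 0.81 -0.05 0.02 0.43 -0.15" --pt "0 -0.17 0.81 -0.05 0.02 0.43 -0.15" --pt "0 -0.18 0.8 -0.06 0.02 0.43 -0.15" --pt "0 -0.19 0.8 -0.07 0.02 0.43 -0.14" --pt "0 -0.19 0.8 -0.08 0.02 0.43 -0.14" --pt "0 -0.2 0.79 -0.09 0.02 0.43 -0.14" --pt "0 -0.17 0 0.6 0 0 0" --pt "0 -0.17 0 0.75 0 0 0" --pt "0 -0.17 0 0.75 0 0 0"

```text
time_s: 6.95
tcp_pos: [536.6, 183.0, 65.9]
tcp_rot: [-0.13, -0.078, 0.988, -0.011]
force: [1.3, 0.2, -2.9]
finger_gap: 55.3
```

```bash
python3 - <<'E'
from h import *; from rig import *
w=grab_frame("wrist"); cv2.imwrite("pics/w3.png",w["image"][60:340,120:520,::-1].repeat(2,0).repeat(2,1)[:,:800])
grab_frame("top"); R,p=pose(sense()); print(p,inlane(p,0),np.degrees((RL.inv()*R).as_rotvec()).round(1),sense()["force"])
rows(R,p,RL,lane(0,-75,13+2),1,0)
E
```

```text
[534.29289178 182.26641803  63.66561972] [-77.6   0.1  22.3] [ 0.1  0.4 -0. ] [-0.32980323  0.40135764 -2.69642226]
[0.0, -0.053, -0.002, 0.147, -0.015, -0.086, 0.004]
```

View pics/w3.png

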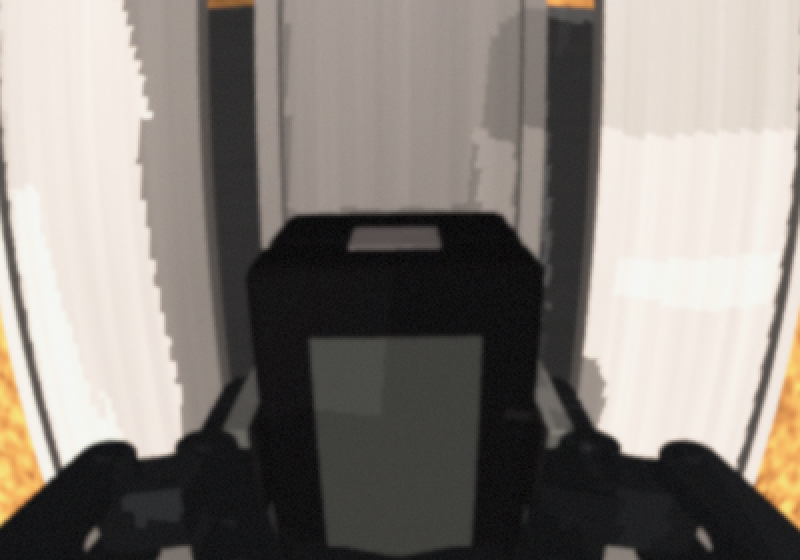

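The wrist view shows the case's lower edge at columns 285–512 and the lane's rib lines at 283–518, so it is centred to about 1 mm. I lower it slowly.

>>> servo_tool --pt "0 -0.02 0.02 0.04 0 -0.08 0" --pt "0 0 0 0.04 0 0 0" --pt "0 0 0 0.03 0 0 0" --pt "0 0 0 0.02 0 0 0" --pt "0 0 0 0.02 0 0 0" --pt "0 0 0 0.01 0 0 0" --pt "0 0 0 0.01 0 0 0" --pt "0 0 0 0.01 0 0 0" --pt "0 0 0 0 0 0 0" --pt "0 0 0 0 0 0 0"

```text
time_s: 8.3
tcp_pos: [535.1, 183.6, 58.1]
tcp_rot: [-0.127, -0.078, 0.989, -0.01]
force: [-0.3, -0.2, -2.6]
finger_gap: 55.2
```

```bash
cat > st.py <<'E'
from h import *; from rig import *; import sys
k=int(sys.argv[1]); f=[]
for i in range(int(sys.argv[2]) if len(sys.argv)>2 else 1): grab_frame("top"); f.append(sense()["force"])
s=sense(); R,p=pose(s); f=np.mean(f,0); print("inlane",inlane(p,k),"rot",np.degrees((RL.inv()*R).as_rotvec()).round(1),"F e,l,n",(f@np.c_[E_,L_,N_]).round(1),"gap",round(s["finger_gap"],1),s["time_s"])
E
python3 st.py 0 2
```

```text
inlane [-75.2   1.3  17.3] rot [ 0.  -0.3 -0. ] F e,l,n [ 0.2 -0.4 -2.7] gap 55.1 8.4
```

>>> servo_tool --pt "0 0 0 0.02 0 0 0" --pt "0 0 0 0.02 0 0 0" --pt "0 0 0 0.02 0 0 0" --pt "0 0 0 0.02 0 0 0" --pt "0 -0.1 0 0 0 0 0" --pt "0 -0.1 0 0 0 0 0" --pt "0 -0.1 0 0 0 0 0" --pt "0 -0.1 0 0 0 0 0" --pt "0 0 0 0 0 0 0" --pt "0 0 0 0 0 0 0"

```text
time_s: 9.65
tcp_pos: [553.3, 186.5, 49.2]
tcp_rot: [-0.127, -0.078, 0.989, -0.01]
force: [1.8, -0.1, -1.7]
finger_gap: 55.1
```

```bash
python3 st.py 0 2
```

```text
inlane [-55.2   1.3  13.4] rot [ 0.  -0.3 -0. ] F e,l,n [ 1.4 -0.2 -1.2] gap 55.2 9.75
```

>>> servo_tool --pt "0 -0.04 0 0.01 0 0 0" --pt "0 -0.04 0 0.01 0 0 0" --pt "0 -0.04 0 0 0 0 0" --pt "0 -0.04 0 0 0 0 0" --pt "0 -0.04 0 0 0 0 0" --pt "0 0 0 0 0 0 0" --pt "0 0 0 0 0 0 0" --pt "0 0 0 0 0 0 0" --pt "0 0 0 0 0 0 0" --pt "0 0 0 0 0 0 0"

```text
time_s: 11.0
tcp_pos: [562.5, 188.0, 46.4]
tcp_rot: [-0.127, -0.078, 0.989, -0.01]
force: [-1.8, 0.1, 7.2]
finger_gap: 55.4
```

```bash
python3 st.py 0 2
```

```text
inlane [-45.3   1.3  13.2] rot [ 0.  -0.3 -0. ] F e,l,n [-2.4  0.5  5.8] gap 55.4 11.1
```

>>> servo_tool --pt "0 -0.01 0 0 0 0 0" --pt "0 -0.01 0 0 0 0 0" --pt "0 -0.01 0 0 0 0 0" --pt "0 -0.01 0 0 0 0 0" --pt "0 -0.01 0 0 0 0 0" --pt "0 -0.01 0 0 0 0 0" --pt "0 -0.01 0 0 0 0 0" --pt "0 -0.01 0 0 0 0 0" --pt "0 0 0 0 0 0 0" --pt "0 0 0 0 0 0 0"

```text
time_s: 12.35
tcp_pos: [566.1, 188.6, 45.5]
tcp_rot: [-0.128, -0.078, 0.989, -0.01]
force: [-2.2, -0.5, 7.0]
finger_gap: 55.2
```

```bash
python3 st.py 0 2
```

```text
inlane [-41.5   1.3  13.1] rot [ 0.  -0.3 -0. ] F e,l,n [-4.8 -0.   6.8] gap 55.7 12.45
```

>>> servo_tool --pt "0 -0.01 0 0 0 0 0" --pt "0 -0.01 0 0 0 0 0" --pt "0 -0.01 0 0 0 0 0" --pt "0 -0.01 0 0 0 0 0" --pt "0 0 0 0 0 0 0" --pt "0 0 0 0 0 0 0" --pt "0 0 0 0 0 0 0" --pt "0 0 0 0 0 0 0" --pt "0 0 0 0 0 0 0" --pt "0 0 0 0 0 0 0"

```text
time_s: 13.7
tcp_pos: [566.4, 188.7, 45.3]
tcp_rot: [-0.13, -0.078, 0.988, -0.011]
force: [-13.1, -1.8, 16.7]
finger_gap: 55.3
```

```bash
python3 st.py 0 2
```

```text
inlane [-41.2   1.3  13.1] rot [ 0.1 -0.1 -0. ] F e,l,n [-16.9  -0.1  12.3] gap 55.1 13.8
```

Firm contact with the stop: the slide stalled at x = -41.2 with 17 N along the lane. I release and lift off square to the floor.

>>> servo_tool --pt "1 0 0 0 0 0 0" --pt "1 0 0 0 0 0 0" --pt "1 0 0 0 0 0 0" --pt "1 0 0 0 0 0 0" --pt "1 0 0 0 0 0 0" --pt "1 0 0 -0.3 0 0 0" --pt "1 0 0 -0.6 0 0 0" --pt "1 0 0 -0.8 0 0 0" --pt "1 0 0 -0.8 0 0 0" --pt "1 0 0 -0.4 0 0 0"

```text
time_s: 15.05
tcp_pos: [605.7, 195.0, 187.9]
tcp_rot: [-0.125, -0.078, 0.989, -0.01]
force: [-0.1, -0.0, -0.6]
finger_gap: 85.4
```

```bash
python3 - <<'E'
from h import *; from rig import *
w=grab_frame("wrist"); cv2.imwrite("pics/w4.png",w["image"][:,:,::-1]); 
s=sense();R,p=pose(s);print(p,s["finger_gap"],s["time_s"])
im=w["image"].astype(int); sat=im.max(2)-im.min(2); b=im.mean(2)
m=(sat<25)&(b>60)&(b<170)
c,d=None,None
for k in blobs(m,300,20000):
    c,d=wray(w,k[:,0],R,p); t=((ST+N_*50-c)@N_)/(d@N_); X=c+d*t[:,None]-ST
    r=cv2.minAreaRect(np.c_[X@E_,X@L_].astype(np.float32))
    if 25<min(r[1])<40 and 50<max(r[1])<65: print(r)
q=rows(R,p,down(73),(501.7,-221.8,170),9,1); rows(*q,down(73),(501.7,-221.8,13),4,1)
E
```

```text
[606.60164438 195.10667225 189.69769236] 85.42761771323833 15.1
((-154.80538940429688, -314.3879089355469), (25.00227928161621, 54.46770477294922), 47.592742919921875)
[1.0, 0.353, -0.878, 0.135, -0.072, -0.312, 0.575]
[1.0, 0.312, -0.896, 0.121, -0.072, -0.312, 0.575]
[1.0, 0.27, -0.911, 0.107, -0.072, -0.312, 0.575]
[1.0, 0.226, -0.924, 0.094, -0.072, -0.312, 0.575]
[1.0, 0.182, -0.935, 0.083, -0.072, -0.312, 0.575]
[1.0, 0.137, -0.944, 0.073, -0.072, -0.312, 0.575]
[1.0, 0.091, -0.95, 0.064, -0.072, -0.312, 0.575]
[1.0, 0.045, -0.954, 0.056, -0.072, -0.312, 0.575]
[1.0, -0.001, -0.955, 0.049, -0.072, -0.312, 0.575]
[1.0, 0.0, 0.0, 0.785, 0.0, 0.0, 0.0]
[1.0, 0.0, 0.0, 0.785, 0.0, 0.0, 0.0]
[1.0, 0.0, 0.0, 0.785, 0.0, 0.0, 0.0]
[1.0, 0.0, 0.0, 0.785, 0.0, 0.0, 0.0]
```

View pics/w4.png

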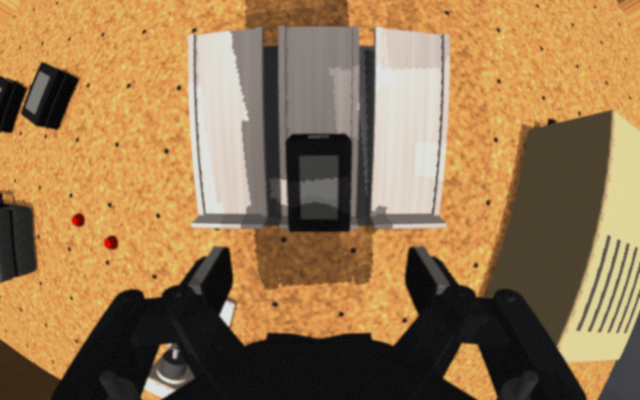

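The case sits square between its ribs at the stop (columns 288–350, rows 135–230). On to the second case.

>>> servo_tool --pt "1 0.35 -0.88 0.13 -0.07 -0.31 0.58" --pt "1 0.31 -0.9 0.12 -0.07 -0.31 0.58" --pt "1 0.27 -0.91 0.11 -0.07 -0.31 0.58" --pt "1 0.23 -0.92 0.09 -0.07 -0.31 0.58" --pt "1 0.18 -0.93 0.08 -0.07 -0.31 0.58" --pt "1 0.14 -0.94 0.07 -0.07 -0.31 0.58" --pt "1 0.09 -0.95 0.06 -0.07 -0.31 0.57" --pt "1 0.05 -0.95 0.06 -0.07 -0.31 0.57" --pt "1 0 -0.95 0.05 -0.07 -0.31 0.57" --pt "1 0 0 0 0 0 0"

```text
time_s: 16.35
tcp_pos: [498.1, -223.6, 167.2]
tcp_rot: [-0.004, 0.15, 0.989, -0.002]
force: [-0.6, 0.1, 0.3]
finger_gap: 85.1
```

```bash
cat > pan.py <<'E'
from h import *; from rig import *; import sys
x,y,yaw=map(float,sys.argv[1:])
grab_frame("top"); s=sense(); R,p=pose(s); print(p,s["tcp_rot"],s["time_s"]); w=grab_frame("wrist")
im=w["image"].astype(int); sat=im.max(2)-im.min(2); b=im.mean(2)
for k in blobs((sat<25)&(b>60)&(b<170),300,20000):
    r=cv2.minAreaRect(wplane(w,k[:,0],R,p,50)[:,:2].astype(np.float32))
    if 25<min(r[1])<40 and 50<max(r[1])<65: print(r)
rows(R,p,down(yaw),(x,y,13),4,1)
E
python3 pan.py 501.7 -221.8 73
```

```text
[ 498.58568401 -222.10298351  167.24229922] [-0.0036877   0.14919827  0.9887978  -0.00227951] 16.4
((513.9067993164062, -364.7604064941406), (34.077396392822266, 57.70787811279297), 72.72522735595703)
((502.5073547363281, -222.33822631835938), (30.843164443969727, 55.645347595214844), 71.05217742919922)
[1.0, -0.02, 0.01, 0.771, -0.016, -0.019, -0.008]
[1.0, -0.018, 0.009, 0.771, -0.016, -0.019, -0.008]
[1.0, -0.017, 0.008, 0.771, -0.016, -0.019, -0.008]
[1.0, -0.016, 0.007, 0.771, -0.016, -0.019, -0.008]
```

>>> servo_tool --pt "1 -0.02 0.01 0.77 -0.02 -0.02 0" --pt "1 -0.02 0.01 0.77 -0.02 -0.02 0" --pt "1 -0.02 0 0.77 -0.02 -0.02 0" --pt "1 -0.02 0 0.77 -0.02 -0.02 0" --pt "1 0 0 0 0 0 0" --pt "0 0 0 0 0 0 0" --pt "0 0 0 0 0 0 0" --pt "0 0 0 0 0 0 0" --pt "0 0 0 0 0 0 0" --pt "0 0 0 0 0 0 0"

```text
time_s: 17.7
tcp_pos: [503.6, -221.9, 15.0]
tcp_rot: [0.002, 0.148, 0.989, 0.0]
force: [1.9, 1.1, 5.5]
finger_gap: 55.4
```

>>> servo_tool --pt "0 0 0 -0.4 0 0 0" --pt "0 0 0 -0.7 0 0 0" --pt "0 0 0 -0.8 0 0 0" --pt "0 0 0 -0.8 0 0 0" --pt "0 0 0 -0.5 0 0 0" --pt "0 0 0 0 0 0 0" --pt "0 0 0 0 0 0 0" --pt "0 0 0 0 0 0 0" --pt "0 0 0 0 0 0 0" --pt "0 0 0 0 0 0 0"

```text
time_s: 18.95
tcp_pos: [502.3, -221.8, 172.6]
tcp_rot: [-0.0, 0.148, 0.989, 0.001]
force: [0.6, -0.2, -1.5]
finger_gap: 55.1
```

```bash
python3 - <<'E'
from h import *; from rig import *
fz=[]
for i in range(4): w=grab_frame("side"); fz.append(sense()["force"])
s=sense(); R,p=pose(s); print("F",np.mean(fz,0).round(2),p,s["finger_gap"],s["time_s"])
for k,n in((1,11),(-1,7)):
    a=lane(k,-80,53); a[2]=175; print("lane",k,a); q=rows(R,p,RL,a,n,0); rows(*q,RL,lane(k,-75,13+9),3,0)
E
```

```text
F [-0.26 -0.39 -0.93] [ 502.36636989 -221.84949022  172.9383783 ] 55.10597350257492 19.15
lane 1 [525.43390389 273.92488263 175.        ]
[0.0, 0.224, 0.874, -0.003, 0.063, 0.269, -0.47]
[0.0, 0.188, 0.883, -0.003, 0.063, 0.269, -0.47]
[0.0, 0.152, 0.89, -0.004, 0.063, 0.269, -0.47]
[0.0, 0.115, 0.895, -0.005, 0.063, 0.269, -0.47]
[0.0, 0.078, 0.899, -0.008, 0.063, 0.269, -0.47]
[0.0, 0.042, 0.901, -0.012, 0.063, 0.269, -0.47]
[0.0, 0.005, 0.902, -0.016, 0.063, 0.269, -0.47]
[0.0, -0.032, 0.902, -0.021, 0.063, 0.269, -0.47]
[0.0, -0.068, 0.899, -0.027, 0.063, 0.269, -0.47]
[0.0, -0.104, 0.896, -0.034, 0.063, 0.269, -0.47]
[0.0, -0.14, 0.89, -0.042, 0.063, 0.269, -0.47]
[0.0, -0.173, -0.0, 0.729, 0.0, 0.0, 0.0]
[0.0, -0.173, -0.0, 0.729, 0.0, 0.0, 0.0]
[0.0, -0.173, -0.0, 0.729, 0.0, 0.0, 0.0]
lane -1 [554.21784546  92.19022796 175.        ]
[0.0, 0.121, 0.901, -0.005, 0.099, 0.422, -0.739]
[0.0, 0.063, 0.907, -0.009, 0.099, 0.422, -0.739]
[0.0, 0.005, 0.909, -0.016, 0.099, 0.422, -0.739]
[0.0, -0.053, 0.908, -0.025, 0.099, 0.422, -0.739]
[0.0, -0.11, 0.902, -0.035, 0.099, 0.422, -0.739]
[0.0, -0.167, 0.893, -0.048, 0.099, 0.422, -0.739]
[0.0, -0.222, 0.88, -0.063, 0.099, 0.422, -0.739]
[0.0, -0.173, 0.0, 0.729, 0.0, 0.0, 0.0]
[0.0, -0.173, 0.0, 0.729, 0.0, 0.0, 0.0]
[0.0, -0.173, 0.0, 0.729, 0.0, 0.0, 0.0]
```

0.93 N is about 95 g, so this is the lightest and goes in the left lane.

>>> servo_tool --pt "0 0.22 0.87 0 0.06 0.27 -0.47" --pt "0 0.19 0.88 0 0.06 0.27 -0.47" --pt "0 0.15 0.89 0 0.06 0.27 -0.47" --pt "0 0.12 0.9 0 0.06 0.27 -0.47" --pt "0 0.08 0.9 -0.01 0.06 0.27 -0.47" --pt "0 0.04 0.9 -0.01 0.06 0.27 -0.47" --pt "0 0 0.9 -0.02 0.06 0.27 -0.47" --pt "0 -0.03 0.9 -0.02 0.06 0.27 -0.47" --pt "0 -0.07 0.9 -0.03 0.06 0.27 -0.47" --pt "0 -0.1 0.9 -0.03 0.06 0.27 -0.47"

```text
time_s: 20.4
tcp_pos: [523.4, 230.3, 174.9]
tcp_rot: [-0.119, -0.058, 0.991, -0.008]
force: [0.2, -0.7, -1.3]
finger_gap: 55.1
```

```bash
python3 - <<'E'
from h import *; from rig import *
grab_frame("top"); s=sense(); R,p=pose(s); print(p,s["time_s"])
a=lane(1,-75,53,0.5);q=rows(R,p,RL,a,3,0); rows(*q,RL,lane(1,-75,14+6,.5),3,0)
E
```

```text
[523.13114745 234.90827457 174.70392444] 20.45
[0.0, -0.206, 0.261, 0.513, 0.035, 0.084, -0.134]
[0.0, -0.213, 0.26, 0.511, 0.035, 0.084, -0.134]
[0.0, -0.22, 0.259, 0.508, 0.035, 0.084, -0.134]
[0.0, 0.0, -0.0, 0.22, 0.0, 0.0, 0.0]
[0.0, 0.0, -0.0, 0.22, 0.0, 0.0, 0.0]
[0.0, 0.0, -0.0, 0.22, 0.0, 0.0, 0.0]
```

>>> servo_tool --pt "0 -0.2 0.26 0.5 0.03 0.08 -0.13" --pt "0 -0.21 0.26 0.5 0.03 0.08 -0.13" --pt "0 -0.22 0.26 0.5 0.03 0.08 -0.13" --pt "0 0 0 0.2 0 0 0" --pt "0 0 0 0.2 0 0 0" --pt "0 0 0 0.1 0 0 0" --pt "0 0 0 0 0 0 0" --pt "0 0 0 0 0 0 0" --pt "0 0 0 0 0 0 0" --pt "0 0 0 0 0 0 0"

```text
time_s: 21.7
tcp_pos: [524.4, 267.9, 70.4]
tcp_rot: [-0.129, -0.074, 0.989, -0.01]
force: [0.5, 0.4, -0.6]
finger_gap: 55.4
```

```bash
python3 st.py 1 2; python3 -c "
from h import *; from rig import *
w=grab_frame('wrist'); cv2.imwrite('pics/w5.png',w['image'][60:340,120:520,::-1].repeat(2,0).repeat(2,1))"
```

```text
inlane [-75.8  -5.7  29.6] rot [-0.  -0.1  0.4] F e,l,n [ 0.5 -0.5 -1.7] gap 55.0 21.8
```

View pics/w5.png

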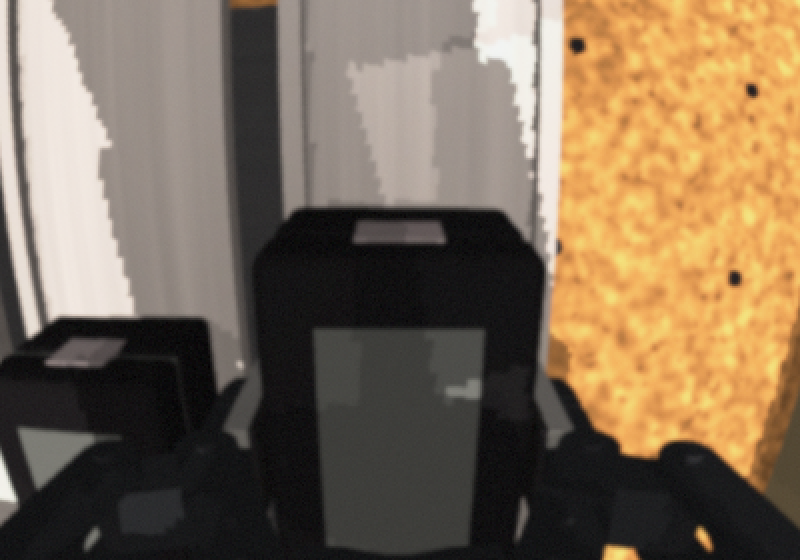

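The view shows the lane's centre at column 423 and the case's at 402, so it must go about 6 mm to the left, which agrees with the pose reading (y = -5.7).

>>> servo_tool --pt "0 0 0.06 0 0 0 -0.08" --pt "0 0 0.06 0 0 0 0" --pt "0 0 0 0 0 0 0" --pt "0 0 0 0.08 0 0 0" --pt "0 -0.03 0 0.08 0 0 0" --pt "0 -0.07 0 0.07 0 0 0" --pt "0 -0.1 0 0.06 0 0 0" --pt "0 -0.1 0 0 0 0 0" --pt "0 0 0 0 0 0 0" --pt "0 0 0 0 0 0 0"

```text
time_s: 23.1
tcp_pos: [534.1, 275.5, 52.2]
tcp_rot: [-0.129, -0.078, 0.989, -0.01]
force: [0.6, 0.1, -0.4]
finger_gap: 55.2
```

```bash
python3 st.py 1 2
```

```text
inlane [-60.9   0.2  15.1] rot [-0.  -0.1  0. ] F e,l,n [ 0.6 -0.6 -0.3] gap 55.4 23.2
```

>>> servo_tool --pt "0 -0.05 0 0.01 0 0 0" --pt "0 -0.05 0 0.01 0 0 0" --pt "0 -0.05 0 0.01 0 0 0" --pt "0 -0.05 0 0 0 0 0" --pt "0 -0.05 0 0 0 0 0" --pt "0 -0.05 0 0 0 0 0" --pt "0 0 0 0 0 0 0" --pt "0 0 0 0 0 0 0" --pt "0 0 0 0 0 0 0" --pt "0 0 0 0 0 0 0"

```text
time_s: 24.45
tcp_pos: [548.3, 278.1, 48.3]
tcp_rot: [-0.129, -0.078, 0.989, -0.01]
force: [-2.2, 0.3, 10.2]
finger_gap: 55.3
```

```bash
python3 st.py 1 2
```

```text
inlane [-45.7   0.5  15. ] rot [-0.1 -0.2 -0. ] F e,l,n [-4.7  0.4 10.7] gap 55.1 24.55
```

>>> servo_tool --pt "0 -0.02 0 0 0 0 0" --pt "0 -0.02 0 0 0 0 0" --pt "0 -0.01 0 0 0 0 0" --pt "0 -0.01 0 0 0 0 0" --pt "0 -0.01 0 0 0 0 0" --pt "0 -0.01 0 0 0 0 0" --pt "0 -0.01 0 0 0 0 0" --pt "0 -0.01 0 0 0 0 0" --pt "0 -0.01 0 0 0 0 0" --pt "0 0 0 0 0 0 0"

```text
time_s: 25.8
tcp_pos: [553.3, 278.9, 47.0]
tcp_rot: [-0.129, -0.078, 0.989, -0.01]
force: [-3.4, -0.8, 12.9]
finger_gap: 55.2
```

```bash
python3 st.py 1 2
```

```text
inlane [-40.5   0.6  15. ] rot [-0.1 -0.1 -0. ] F e,l,n [-6.2 -0.4 10.9] gap 54.9 25.9
```

>>> servo_tool --pt "0 -0.01 0 0 0 0 0" --pt "0 -0.01 0 0 0 0 0" --pt "0 -0.01 0 0 0 0 0" --pt "0 -0.01 0 0 0 0 0" --pt "0 -0.01 0 0 0 0 0" --pt "0 0 0 0 0 0 0" --pt "0 0 0 0 0 0 0" --pt "0 0 0 0 0 0 0" --pt "0 0 0 0 0 0 0" --pt "0 0 0 0 0 0 0"

```text
time_s: 27.15
tcp_pos: [553.7, 278.9, 46.9]
tcp_rot: [-0.132, -0.078, 0.988, -0.01]
force: [-15.6, -4.0, 24.8]
finger_gap: 55.1
```

```bash
python3 st.py 1 2
```

```text
inlane [-40.1   0.5  15. ] rot [-0.   0.2 -0. ] F e,l,n [-22.4  -1.8  18.3] gap 55.6 27.25
```

>>> servo_tool --pt "1 0 0 0 0 0 0" --pt "1 0 0 0 0 0 0" --pt "1 0 0 0 0 0 0" --pt "1 0 0 0 0 0 0" --pt "1 0 0 0 0 0 0" --pt "1 0 0 -0.3 0 0 0" --pt "1 0 0 -0.6 0 0 0" --pt "1 0 0 -0.8 0 0 0" --pt "1 0 0 -0.8 0 0 0" --pt "1 0 0 -0.4 0 0 0"

```text
time_s: 28.5
tcp_pos: [593.7, 285.0, 188.7]
tcp_rot: [-0.127, -0.078, 0.989, -0.009]
force: [0.6, 0.1, -0.5]
finger_gap: 85.4
```

```bash
python3 - <<'E'
from h import *; from rig import *
w=grab_frame("wrist"); cv2.imwrite("pics/w6.png",w["image"][:,:,::-1]); 
s=sense();R,p=pose(s);print(p,s["finger_gap"],s["time_s"])
rows(R,p,down(73),(514,-364.7,175),13,1)
E
```

```text
[594.48320273 285.20218541 190.45128824] 85.53910600898269 28.55
[1.0, 0.264, -0.968, 0.091, -0.049, -0.22, 0.398]
[1.0, 0.232, -0.977, 0.082, -0.049, -0.22, 0.398]
[1.0, 0.199, -0.985, 0.074, -0.049, -0.22, 0.398]
[1.0, 0.166, -0.992, 0.066, -0.049, -0.22, 0.398]
[1.0, 0.133, -0.997, 0.059, -0.049, -0.22, 0.398]
[1.0, 0.099, -1.001, 0.052, -0.049, -0.22, 0.398]
[1.0, 0.065, -1.005, 0.047, -0.049, -0.22, 0.398]
[1.0, 0.031, -1.006, 0.041, -0.049, -0.22, 0.398]
[1.0, -0.003, -1.007, 0.037, -0.049, -0.22, 0.398]
[1.0, -0.037, -1.007, 0.033, -0.049, -0.22, 0.398]
[1.0, -0.071, -1.005, 0.03, -0.049, -0.22, 0.398]
[1.0, -0.106, -1.002, 0.027, -0.049, -0.22, 0.398]
[1.0, -0.14, -0.998, 0.025, -0.049, -0.22, 0.398]
```

View pics/w6.png

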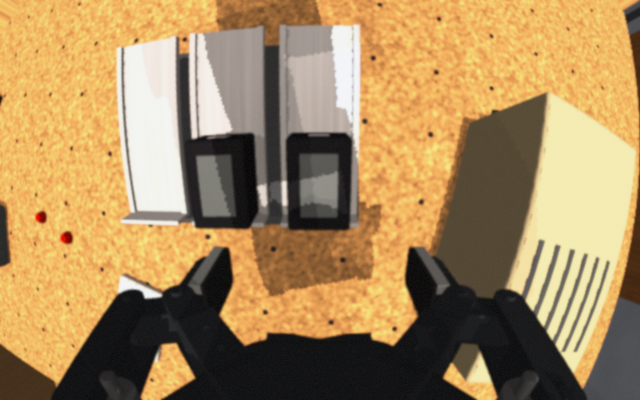

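Both cases are seated side by side at their stops: middle at columns 187–256, left at 287–350. Now the third case.

>>> servo_tool --pt "1 0.26 -0.97 0.09 -0.05 -0.22 0.4" --pt "1 0.23 -0.98 0.08 -0.05 -0.22 0.4" --pt "1 0.2 -0.98 0.07 -0.05 -0.22 0.4" --pt "1 0.17 -0.99 0.07 -0.05 -0.22 0.4" --pt "1 0.13 -1 0.06 -0.05 -0.22 0.4" --pt "1 0.1 -1 0.05 -0.05 -0.22 0.4" --pt "1 0.07 -1 0.05 -0.05 -0.22 0.4" --pt "1 0.03 -1 0.04 -0.05 -0.22 0.4" --pt "1 0 -1 0.04 -0.05 -0.22 0.4" --pt "1 -0.04 -1 0.03 -0.05 -0.22 0.4"

```text
time_s: 29.8
tcp_pos: [529.8, -215.5, 175.0]
tcp_rot: [-0.032, 0.098, 0.995, -0.003]
force: [-0.2, -1.0, -0.7]
finger_gap: 85.4
```

```bash
python3 - <<'E'
from h import *; from rig import *
grab_frame("top"); s=sense(); R,p=pose(s); print(p,s["time_s"]); rows(R,p,down(73),(514,-364.7,150),4,1)
E
```

```text
[ 528.97296091 -220.45766149  174.92992208] 29.85
[1.0, -0.078, -0.72, 0.131, -0.05, -0.173, 0.277]
[1.0, -0.093, -0.718, 0.129, -0.05, -0.173, 0.277]
[1.0, -0.109, -0.716, 0.127, -0.05, -0.173, 0.277]
[1.0, -0.124, -0.714, 0.126, -0.05, -0.173, 0.277]
```

>>> servo_tool --pt "1 -0.08 -0.72 0.13 -0.05 -0.17 0.28" --pt "1 -0.09 -0.72 0.13 -0.05 -0.17 0.28" --pt "1 -0.11 -0.71 0.13 -0.05 -0.17 0.28" --pt "1 -0.12 -0.7 0.13 -0.05 -0.17 0.28" --pt "1 0 0 0 0 0 0" --pt "1 0 0 0 0 0 0" --pt "1 0 0 0 0 0 0" --pt "1 0 0 0 0 0 0" --pt "1 0 0 0 0 0 0" --pt "1 0 0 0 0 0 0"

```text
time_s: 31.1
tcp_pos: [516.1, -357.0, 149.1]
tcp_rot: [-0.002, 0.146, 0.989, 0.001]
force: [-0.1, -0.3, 0.6]
finger_gap: 85.4
```

```bash
python3 pan.py 514 -364.7 73
```

```text
[ 516.04332886 -357.09097593  149.02932704] [-0.00174265  0.14557044  0.98934584  0.00100474] 31.15
((514.343994140625, -365.47418212890625), (31.139896392822266, 56.547359466552734), 72.23821258544922)
[1.0, -0.004, -0.04, 0.68, 0.004, -0.011, 0.013]
[1.0, -0.003, -0.04, 0.68, 0.004, -0.011, 0.013]
[1.0, -0.003, -0.04, 0.68, 0.004, -0.011, 0.013]
[1.0, -0.002, -0.04, 0.68, 0.004, -0.011, 0.013]
```

>>> servo_tool --pt "1 0 -0.08 0.6 0 0 0" --pt "1 0 -0.08 0.7 0 0 0" --pt "1 0 0 0.7 0 0 0" --pt "1 0 0 0.72 0 0 0" --pt "1 0 0 0 0 0 0" --pt "0 0 0 0 0 0 0" --pt "0 0 0 0 0 0 0" --pt "0 0 0 0 0 0 0" --pt "0 0 0 0 0 0 0" --pt "0 0 0 0 0 0 0"

```text
time_s: 32.45
tcp_pos: [514.3, -365.1, 15.1]
tcp_rot: [-0.0, 0.146, 0.989, 0.0]
force: [-0.1, 1.0, 5.0]
finger_gap: 55.3
```

>>> servo_tool --pt "0 0 0 -0.4 0 0 0" --pt "0 0 0 -0.7 0 0 0" --pt "0 0 0 -0.8 0 0 0" --pt "0 0 0 -0.8 0 0 0" --pt "0 0 0 -0.5 0 0 0" --pt "0 0 0 0 0 0 0" --pt "0 0 0 0 0 0 0" --pt "0 0 0 0 0 0 0" --pt "0 0 0 0 0 0 0" --pt "0 0 0 0 0 0 0"

```text
time_s: 33.7
tcp_pos: [513.7, -364.8, 172.6]
tcp_rot: [-0.002, 0.146, 0.989, 0.001]
force: [0.1, 0.2, -6.7]
finger_gap: 55.3
```

```bash
python3 - <<'E'
from h import *; from rig import *
fz=[]
for i in range(3): w=grab_frame("side"); fz.append(sense()["force"])
s=sense(); R,p=pose(s); print("F",np.mean(fz,0).round(2),p,s["finger_gap"],s["time_s"])
a=lane(-1,-80,53); a[2]=175; rows(R,p,RL,a,10,0)
E
```

```text
F [-0.5  -0.41 -5.8 ] [ 513.77280925 -364.89330414  172.86743587] 55.3842846682464 33.85
[0.0, 0.186, 0.899, -0.002, 0.07, 0.291, -0.512]
[0.0, 0.146, 0.906, -0.003, 0.07, 0.291, -0.512]
[0.0, 0.105, 0.912, -0.006, 0.07, 0.291, -0.512]
[0.0, 0.065, 0.915, -0.009, 0.07, 0.291, -0.512]
[0.0, 0.024, 0.917, -0.014, 0.07, 0.291, -0.512]
[0.0, -0.016, 0.917, -0.019, 0.07, 0.291, -0.512]
[0.0, -0.057, 0.916, -0.026, 0.07, 0.291, -0.512]
[0.0, -0.097, 0.912, -0.033, 0.07, 0.291, -0.512]
[0.0, -0.137, 0.907, -0.042, 0.07, 0.291, -0.512]
[0.0, -0.176, 0.899, -0.051, 0.07, 0.291, -0.512]
```

5.8 N is about 590 g: the heaviest, for the right lane. All three weights are consistent.

>>> servo_tool --pt "0 0.19 0.9 0 0.07 0.29 -0.51" --pt "0 0.15 0.9 0 0.07 0.29 -0.51" --pt "0 0.1 0.91 -0.01 0.07 0.29 -0.51" --pt "0 0.07 0.91 -0.01 0.07 0.29 -0.51" --pt "0 0.02 0.92 -0.01 0.07 0.29 -0.51" --pt "0 -0.02 0.92 -0.02 0.07 0.29 -0.51" --pt "0 -0.06 0.92 -0.03 0.07 0.29 -0.51" --pt "0 -0.1 0.91 -0.03 0.07 0.29 -0.51" --pt "0 -0.14 0.91 -0.04 0.07 0.29 -0.51" --pt "0 -0.18 0.88 -0.05 0.07 0.29 -0.51"

```text
time_s: 35.1
tcp_pos: [555.5, 92.8, 174.8]
tcp_rot: [-0.13, -0.078, 0.988, -0.01]
force: [1.0, -0.6, -5.7]
finger_gap: 54.9
```

```bash
python3 - <<'E'
from h import *; from rig import *
for i in range(2):grab_frame("top")
s=sense(); R,p=pose(s); print(p,inlane(p,-1),s["time_s"])
rows(R,p,RL,lane(-1,-75,15+15,0.3),4,0)
E
```

```text
[555.56946165  95.25854679 174.47837524] [-99.1   2.8 131.3] 35.2
[0.0, -0.12, -0.013, 0.507, 0.0, 0.005, 0.01]
[0.0, -0.12, -0.013, 0.507, 0.0, 0.005, 0.01]
[0.0, -0.12, -0.013, 0.507, 0.0, 0.005, 0.01]
[0.0, -0.12, -0.013, 0.507, 0.0, 0.005, 0.01]
```

>>> servo_tool --pt "0 -0.12 -0.02 0.5 0 0 0.01" --pt "0 -0.12 -0.02 0.5 0 0 0.01" --pt "0 -0.12 -0.01 0.5 0 0 0.01" --pt "0 -0.12 0 0.5 0 0 0.01" --pt "0 0 0 0 0 0 0" --pt "0 0 0 0 0 0 0" --pt "0 0 0 0 0 0 0" --pt "0 0 0 0 0 0 0" --pt "0 0 0 0 0 0 0" --pt "0 0 0 0 0 0 0"

```text
time_s: 36.45
tcp_pos: [553.0, 88.3, 71.9]
tcp_rot: [-0.13, -0.075, 0.989, -0.011]
force: [-0.6, 0.5, -5.8]
finger_gap: 55.0
```

```bash
python3 st.py -1 2; python3 -c "
from h import *; from rig import *
w=grab_frame('wrist'); cv2.imwrite('pics/w7.png',w['image'][60:340,120:520,::-1].repeat(2,0).repeat(2,1))"
```

```text
inlane [-76.1  -3.6  31.2] rot [-0.  -0.   0.3] F e,l,n [ 1.9 -0.1 -5.3] gap 54.8 36.55
```

View pics/w7.png

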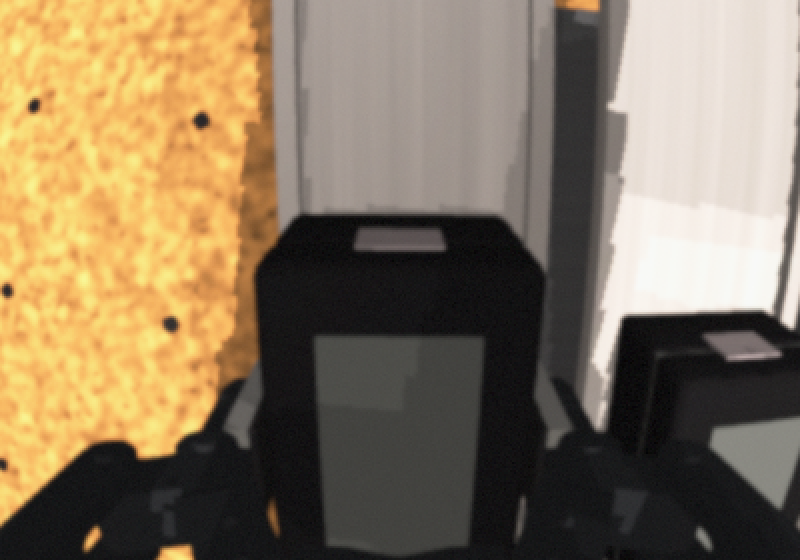

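The lane's centre is at column 413 and the case's at 400, which asks for +3.5 mm and agrees with the pose reading. I correct, lower and start the slide.

>>> servo_tool --pt "0 0 0.04 0 0 0 -0.06" --pt "0 0 0.04 0 0 0 0" --pt "0 0 0 0.06 0 0 0" --pt "0 0 0 0.08 0 0 0" --pt "0 -0.03 0 0.08 0 0 0" --pt "0 -0.07 0 0.07 0 0 0" --pt "0 -0.1 0 0.03 0 0 0" --pt "0 -0.1 0 0 0 0 0" --pt "0 0 0 0 0 0 0" --pt "0 0 0 0 0 0 0"

```text
time_s: 37.85
tcp_pos: [562.8, 93.9, 52.5]
tcp_rot: [-0.129, -0.078, 0.988, -0.01]
force: [1.5, 0.1, -5.2]
finger_gap: 55.2
```

```bash
python3 st.py -1 2
```

```text
inlane [-61.    0.4  15.3] rot [-0.  -0.1 -0. ] F e,l,n [ 2.  -0.1 -4.3] gap 55.0 37.95
```

>>> servo_tool --pt "0 -0.05 0 0.01 0 0 0" --pt "0 -0.05 0 0.01 0 0 0" --pt "0 -0.05 0 0.01 0 0 0" --pt "0 -0.05 0 0 0 0 0" --pt "0 -0.05 0 0 0 0 0" --pt "0 -0.05 0 0 0 0 0" --pt "0 0 0 0 0 0 0" --pt "0 0 0 0 0 0 0" --pt "0 0 0 0 0 0 0" --pt "0 0 0 0 0 0 0"

```text
time_s: 39.2
tcp_pos: [577.0, 96.2, 48.6]
tcp_rot: [-0.129, -0.078, 0.988, -0.01]
force: [-3.0, -0.3, 8.9]
finger_gap: 55.0
```

```bash
python3 st.py -1 2
```

```text
inlane [-45.9   0.4  15.2] rot [-0.  -0.1 -0. ] F e,l,n [-5.2 -0.2  8.5] gap 55.4 39.3
```

>>> servo_tool --pt "0 -0.02 0 0 0 0 0" --pt "0 -0.02 0 0 0 0 0" --pt "0 -0.01 0 0 0 0 0" --pt "0 -0.01 0 0 0 0 0" --pt "0 -0.01 0 0 0 0 0" --pt "0 -0.01 0 0 0 0 0" --pt "0 -0.01 0 0 0 0 0" --pt "0 -0.01 0 0 0 0 0" --pt "0 -0.01 0 0 0 0 0" --pt "0 0 0 0 0 0 0"

```text
time_s: 40.55
tcp_pos: [580.9, 96.8, 47.4]
tcp_rot: [-0.131, -0.078, 0.988, -0.01]
force: [-10.6, -2.7, 17.6]
finger_gap: 54.8
```

```bash
python3 st.py -1 2
```

```text
inlane [-41.8   0.4  15.1] rot [ 0.   0.1 -0. ] F e,l,n [-15.8  -0.8  14.4] gap 55.2 40.65
```

Contact with the stop at x = -41.8, 16 N. I push half a millimetre more, release and retreat.

>>> servo_tool --pt "0 -0.01 0 0 0 0 0" --pt "0 0 0 0 0 0 0" --pt "1 0 0 0 0 0 0" --pt "1 0 0 0 0 0 0" --pt "1 0 0 0 0 0 0" --pt "1 0 0 0 0 0 0" --pt "1 0 0 -0.3 0 0 0" --pt "1 0 0 -0.6 0 0 0" --pt "1 0 0 -0.8 0 0 0" --pt "1 0 0 -0.8 0 0 0"

```text
time_s: 41.9
tcp_pos: [614.6, 102.1, 168.8]
tcp_rot: [-0.129, -0.078, 0.989, -0.01]
force: [-0.8, -1.5, -0.1]
finger_gap: 85.2
```

>>> servo_tool --pt "1 0.6 0 -0.8 0 -0.5 0" --pt "1 0.8 0 -0.8 0 -0.5 0" --pt "1 0.8 0 -0.6 0 -0.5 0" --pt "1 0.8 0 0 0 -0.5 0" --pt "1 0.5 0 0 0 -0.5 0" --pt "1 0 0 0 0 0 0" --pt "1 0 0 0 0 0 0" --pt "1 0 0 0 0 0 0" --pt "1 0 0 0 0 0 0" --pt "1 0 0 0 0 0 0"

```text
time_s: 43.15
tcp_pos: [468.2, 78.9, 304.0]
tcp_rot: [-0.022, -0.079, 0.997, -0.002]
force: [0.8, 0.2, 0.0]
finger_gap: 85.1
```

```bash
python3 - <<'E'
from h import *; from rig import *
grab_frame("top"); s=sense(); R,p=pose(s); print(p,s["time_s"],s["force"])
w=grab_frame("wrist"); f=grab_frame("side"); np.savez("w8.npz",**w); np.savez("side8.npz",**f)
big=cv2.resize(f["image"][130:280,180:420,::-1],(640,400),interpolation=cv2.INTER_CUBIC)
cv2.imwrite("pics/fin.png",np.vstack([w["image"][:200,:,::-1],big]))
im=w["image"].astype(int); sat=im.max(2)-im.min(2); b=im.mean(2)
for k in blobs((sat<25)&(b>55)&(b<125),300,20000):
    c,d=wray(w,k[:,0],R,p); t=((ST+N_*50-c)@N_)/(d@N_); X=c+d*t[:,None]-ST
    r=cv2.minAreaRect(np.c_[X@E_,X@L_].astype(np.float32))
    if 25<min(r[1])<40 and 50<max(r[1])<65: print("panel in rack frame",r)
for n,g in(("side",f),):
    im=g["image"].astype(int); m=(im[:,:,0]>110)&(im[:,:,1]<45)
    for c in blobs(m,5,200): print(n,c[:,0].mean(0), plane(g,c[:,0].mean(0),8).round())
E
```

```text
[468.16942927  78.89359725 304.04143501] 43.2 [ 1.06503335  0.76043417 -0.71058212]
panel in rack frame ((-42.02506637573242, -92.37026977539062), (33.427345275878906, 58.46747589111328), 88.57455444335938)
panel in rack frame ((-41.96100616455078, 0.43707275390625), (59.16414260864258, 34.46755599975586), 0.40498483180999756)
panel in rack frame ((-42.94541931152344, 91.34687042236328), (57.47970199584961, 34.48844528198242), 0.2774622440338135)
side [391.  248.8] [[ 674. -136.    8.]]
side [375.72727273 231.        ] [[691. -70.   8.]]
```

View pics/fin.png

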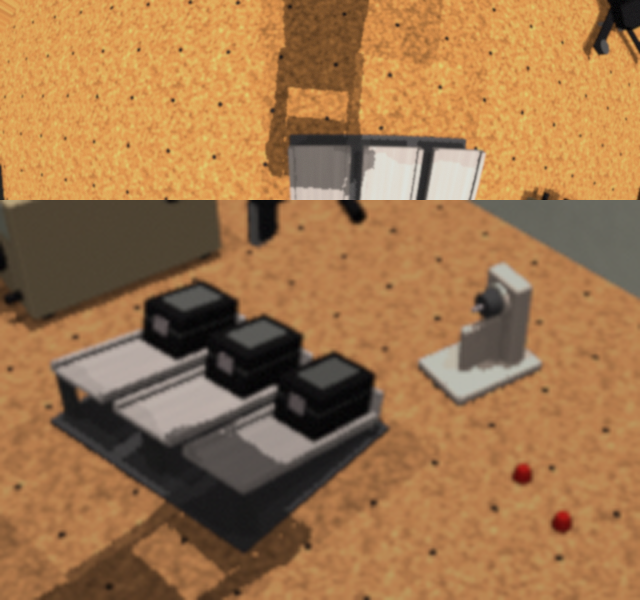

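The final picture shows all three cases flat, lid up and square at their stops, with the stand and nuts unmoved. The panel centres are at x = -42.0, -42.0 and -42.9, each within 1 mm of its lane's centre line. I hand it in.

```bash
python3 -c "
from rig import *
print(job_done())"
```

```text
the job is handed in; nothing more can be done
None
```

All three cases are in the rack, one to a lane, and I handed the job in at about 43 s of the 72 s allowed.

| Lane | Lift force | Weight | Case's starting place |
|---|---|---|---|
| Left | 0.93 N | about 95 g | (502, -222) |
| Middle | 2.66 N | about 270 g | (506, -102) |
| Right | 5.8 N | about 590 g | (514, -365) |

I slid each case down its lane in the grip until it stalled on the stop at about 16–22 N along the lane, then released it. The forces I read stayed well under the limits.

**Last checks:**
- **Seating:** the lid panels measured x = -42.9, -42.0 and -42.0 mm from left to right (-42 wanted). They were within about 0.7 mm of the lane centres and within 1.5° of square. The side view shows all three flat and lid up.
- **Bystanders:** both prop nuts measured exactly as at the start. The motor stand looks unmoved in the pictures. The goggle case was outside the final views; the arm never went near it.
- **Disagreements:** the lane poses from the top and wrist cameras differed by about 2 mm, within their calibration.

I viewed 11 pictures, one over the budget.

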